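# Load two battery cartridges into the charging dock

## Task

Put the two battery cartridges on charge, one after the other: slide the red-banded one across the dock's deck, without lifting or toppling it, until it drops into the red-ringed pocket, then press it down until it is fully home on the bottom stop of its contact. After that do the same with the blue-banded one and the blue-ringed pocket. Press firmly but do not ram them, and leave everything else on the bench where it is.

Things in the scene. Friction and masses are not known exactly. Their poses are not given: they have to be found in the camera images.
- dock: fixed aluminium charging dock, a flat deck 300 mm (x) by 360 mm (y), top 60 mm above the table. Origin: centre of its underside; x points away from the robot at yaw 0. Its two pockets are in its far half, at x = +60 mm and y = +85 mm (red) and -85 mm (blue); the cartridges stand on its near half. No rails: the deck is flat and smooth
- red_pocket (a point): centre of the mouth of the pocket with the red ring, level with the deck (60 mm above the table); z up. Pocket 77 mm in diameter, straight walls, 2 mm chamfer. Its floor, the red contact, starts 10 to 16 mm below the mouth (it differs and is not measured): a cartridge just dropped in stands 54 to 60 mm above the deck, and 10 mm lower when fully home
- blue_pocket (a point): centre of the mouth of the pocket with the blue ring, level with the deck (60 mm above the table); z up. Pocket 77 mm in diameter, straight walls, 2 mm chamfer. Its floor, the blue contact, starts 10 to 16 mm below the mouth (it differs and is not measured): a cartridge just dropped in stands 54 to 60 mm above the deck, and 10 mm lower when fully home
- red_cartridge: black battery cartridge: upright cylinder 72 mm in diameter, 70 mm tall, flat top, with a red band and a red disc on its top, about 0.35 kg. Too wide for a sound grasp. Origin: centre of its underside, z up along its axis. Starts on the near half of the deck, left or right
- blue_cartridge: black battery cartridge: upright cylinder 72 mm in diameter, 70 mm tall, flat top, with a blue band and a blue disc on its top, about 0.35 kg. Too wide for a sound grasp. Origin: centre of its underside, z up along its axis. Starts on the near half of the deck, left or right
- red_contact (a joint): the sliding floor of the red pocket: 0 = up (start), 0.010 m = at its bottom stop. It takes about 10 N to push, moves slowly, stays where it is left and stops hard at the bottom. The weight or the fall of a cartridge hardly moves it
- blue_contact (a joint): the sliding floor of the blue pocket: 0 = up (start), 0.010 m = at its bottom stop. It takes about 10 N to push, moves slowly, stays where it is left and stops hard at the bottom. The weight or the fall of a cartridge hardly moves it
- screw_tin: bystander: small steel tin, 34 mm across, 24 mm tall, standing on the far edge strip of the dock's deck. Origin: centre of its underside
- jar_clear: bystander: clear glass jar, 60 mm across, 85 mm tall, on the table left of the dock. Origin: centre of its underside
- jar_amber: bystander: amber jar, 60 mm across, 85 mm tall, on the table left of the dock. Origin: centre of its underside
- jar_green: bystander: green jar, 56 mm across, 80 mm tall, on the table right of the dock. Origin: centre of its underside
- screwdriver: bystander: yellow-handled screwdriver, 190 mm long, lying on the table right of the dock. Origin: under its middle
- mug: bystander: white mug, 76 mm across, 85 mm tall, on the table right of the dock. Origin: centre of its underside
Things that resemble listed ones, but are neither listed nor needed, are in the scene too. Leave any purple, turquoise or yellow look-alike of the blue_cartridge alone.

How it is judged:
On the way, in this order (a step that is already met when the one before it is completed fails the run):
1. the red cartridge has dropped into the red pocket (z of red_cartridge in the frame of red_pocket below -0.008 m and angle between red_cartridge's own z axis and vertical below 0.08 rad and horizontal distance between red_cartridge and red_pocket below 0.006 m), for 0.1 s.
2. the red cartridge is pressed fully home (its contact within 2.5 mm of the bottom stop) (horizontal distance between red_cartridge and red_pocket below 0.005 m and angle between red_cartridge's own z axis and vertical below 0.08 rad and value of joint red_contact above 0.0075 m), for 0.1 s.
3. the blue cartridge has dropped into the blue pocket (z of blue_cartridge in the frame of blue_pocket below -0.008 m and angle between blue_cartridge's own z axis and vertical below 0.08 rad and horizontal distance between blue_cartridge and blue_pocket below 0.006 m), for 0.1 s.
4. the blue cartridge is pressed fully home (its contact within 2.5 mm of the bottom stop) (horizontal distance between blue_cartridge and blue_pocket below 0.005 m and angle between blue_cartridge's own z axis and vertical below 0.08 rad and value of joint blue_contact above 0.0075 m), for 0.1 s.
At the end, for the whole second after the job is handed in: Both cartridges stand at rest in the pockets of their own colour, centred within 5 mm, upright within 0.08 rad, with both contacts pressed at least 7.5 of their 10 mm down (all of step 2 and all of step 4 and linear speed of each of red_cartridge, blue_cartridge below 0.02 m/s); the robot touches nothing.
It fails at once if a cartridge is lifted (more than 20 mm above the deck) (height (world z) of any of red_cartridge, blue_cartridge above 0.08 m).
It fails at once if a cartridge is toppled (more than 0.5 rad) (angle between any of red_cartridge, blue_cartridge's own z axis and vertical above 0.5 rad).
It fails at once if a cartridge is rammed (more than 60 N) (contact force between any of red_cartridge, blue_cartridge and the arm above 60 N).
It fails at once if a bystander is moved more than 30 mm (distance of any of screw_tin, jar_clear, jar_amber, jar_green, screwdriver, mug from where it was at the start of the episode above 0.03 m).
It also fails if it takes over 70 s, if anything falls off the work surface, if the arm or the gripper's body presses on something with over 40 N, if the wrist force passes 120 N, or if a joint passes its speed limit or range.

## Robot

A 6-joint arm with a two-finger parallel gripper is mounted at the origin on the work surface. World frame = base frame: x ahead of the robot, y to its left, z up, the work surface at z = 0. Lengths are in m, angles in rad, forces in N, time in s.
With the tool pointing down it reaches from about 0.25 to 0.725 m from the base axis. Payload 4 kg.
Tool frame: the origin (TCP) lies at the very end of the fingers, on their centre line; the grasp point (between the pads) lies 19 mm behind it; z points along the fingers, y is the line along which they close (so a half turn about z gives the same grasp; the last joint's range is limited). The gripper opens to 85 mm and grips with 20 to 120 N. Pads are 22 mm wide; open, the fingers measure 114 mm over their backs; the gripper's body (76 mm by 85 mm) begins 54 mm behind the grasp point. The pads swing forward as they close: fully open they stand 13 mm farther back than shut.
Start: joints at [-1.349, 0.241, 0.005, 1.335, 0, 1.571], TCP at [0.11, -0.488, 0.231] pointing down, gripper open.
Joint ranges: [-2.72, 2.72], [-1.05, 1.87], [-1.09, 1.28], [-1.99, 2.15], [-1.42, 1.44], [-3.14, 3.14]. Speed limits (rad/s): [2.79, 2.79, 3.14, 3.14, 3.14, 3.14].

## Interface

Orientations are given as a unit quaternion [x, y, z, w].
In Python, from workcell import monitor, viewer, job gives the robot as it stands.
- The arm moves only by the tool arm_command, never from a script. Its argument "increments" is a list of rows, each an object of numbers: "dx", "dy", "dz": the shift along the tool's x, y, z in cm; "wx", "wy", "wz": the turn, a rotation vector about the tool's x, y, z in rad; "grip": the finger opening in cm, from 0 to 8.54. In form: [{"dx": .., "dy": .., "dz": .., "wx": .., "wy": .., "wz": .., "grip": ..}, ...]. A call has 1 to 10 rows; each row is the pose to reach, as a shift and turn from the pose commanded when the call began, along the tool's axes at that moment; what a row does not reach only later rows make up. A row lasts 1/10 s, in which the tool goes at most 50 mm and 8.59 degrees, less where a joint would pass 70% of its speed; a pose out of reach is approached as far as the arm can. A call with a gripper value outside its range is refused whole. The fingers move at their own pace and stop on an object; the grip force is fixed at half the most. Time passes only in rows, so rows that repeat a pose let the fingers close. It gives the time, the measured TCP pose, the force, the opening and the grip force at its end, in the units of the state.
- monitor.get_obs(): the state, without advancing time (a new reading comes with each control period).
- viewer.camera(name): name is "scene" or "top"; returns (picture, depth): 384x512x3 uint8, red, green, blue; 384x512 float32, m along the optical axis (not along the pixel's ray), 0 where there is no reading.
- viewer.get_calibration(name): a dict with "fovy" (degrees; the focal length in pixels is half the picture's height over the tangent of half this angle, whatever the lens; pixels are square), "cx", "cy" (the principal point, pixels), "view" (4x4, takes a point from world to camera coordinates). Camera axes: x right, y up, looking along -z (the intrinsics and any distortion apply to the point x, -y, -z); pixel columns grow to the right and rows downward; lengths in m; the calibration is good to about 2 mm. A picture is of the moment at which its call begins. get_calibration takes no time and is no camera call.
- job.job_done(): hands the job in; it is judged then, once.
The state is a dict: "clock": time; "joint_pos": joint angles; "joint_vel": joint speeds; "tau": joint torques, N m; "eef_pos": TCP position; "tool_rot": TCP orientation; "ft_force": force on the tool from outside, world axes, zero at the start; "ft_torque": the same for the moment, N m; "grip_width": finger opening in m; "grasp_force": force on a finger pad.
Only numpy, scipy, OpenCV 4.12 (cv2) and the standard library are available. Lean on these libraries where they do the work, as an engineer would, in place of code of your own. Each camera call takes 0.05 s, during which the arm holds its last target. There are 200 camera calls.

## Working session

There is one attempt and no reset: what is moved stays moved. The work goes in short steps, Python scripts to look and compute and a tool call to move; the robot and the scene stay as the last step left them, time stands still between calls to the robot, and variables do not carry over. Pictures are saved under pics/ and viewed, at most 10 in all, crops included, and the job is handed in when it is done.

Besides the shell and the picture viewer there is one more tool, called after ">>>" as name([rows], argument=value, ...), one row to a line, values as JSON. arm_command: Moves the arm, as the interface text tells. Its arguments: {"type":"object","properties":{"increments":{"type":"array","items":{"type":"object","properties":{"dx":{"type":"number"},"dy":{"type":"number"},"dz":{"type":"number"},"wx":{"type":"number"},"wy":{"type":"number"},"wz":{"type":"number"},"grip":{"type":"number"}}}}},"required":["increments"]}

```bash
mkdir -p pics; ls; cat > h.py <<'E'
import numpy as np, cv2
from workcell import monitor, viewer, job
def shot(name, fn=None):
    p,d=viewer.camera(name)
    if fn: cv2.imwrite('pics/'+fn, cv2.cvtColor(p,cv2.COLOR_RGB2BGR))
    return p,d
E
python3 - <<'E'
from h import *
for n in('top','scene'):
    p,d=shot(n,n+'0.png'); np.savez(n+'0.npz',p=p,d=d); c=viewer.get_calibration(n); print(n,c)
o=monitor.get_obs();print({k:np.round(v,3) for k,v in o.items()})
E
```

```text
pics
top {'fovy': 57.131752066427104, 'cx': 257.5670299892039, 'cy': 189.620517215077, 'view': array([[-0.02369219, -0.99942273,  0.02434937, -0.0092619 ],
       [ 0.98720814, -0.01954751,  0.15823393, -0.51904917],
       [-0.15766661,  0.0277868 ,  0.98710138, -1.0909148 ],
       [ 0.        ,  0.        ,  0.        ,  1.        ]])}
scene {'fovy': 51.879211779676346, 'cx': 255.92903347787217, 'cy': 188.8780432114366, 'view': array([[ 0.12124818,  0.99239532,  0.02122298, -0.06038345],
       [-0.61252974,  0.05797857,  0.78831834,  0.25357364],
       [ 0.78109295, -0.10858187,  0.61490144, -1.54009803],
       [ 0.        ,  0.        ,  0.        ,  1.        ]])}
{'clock': np.float64(0.1), 'joint_pos': array([-1.349,  0.241,  0.004,  1.335,  0.   ,  1.571]), 'joint_vel': array([ 0.001, -0.002,  0.001, -0.   , -0.001,  0.   ]), 'tau': array([-0.0000e+00, -3.7314e+01,  2.5301e+01,  1.1000e-02,  0.0000e+00,
        0.0000e+00]), 'eef_pos': array([ 0.11 , -0.487,  0.23 ]), 'tool_rot': array([ 0.994,  0.111, -0.   , -0.001]), 'ft_force': array([ 0.09 , -0.257,  0.361]), 'ft_torque': array([ 0.004, -0.041,  0.019]), 'grasp_force': np.float64(0.0), 'grip_width': np.float64(0.085)}
```

View pics/top0.png

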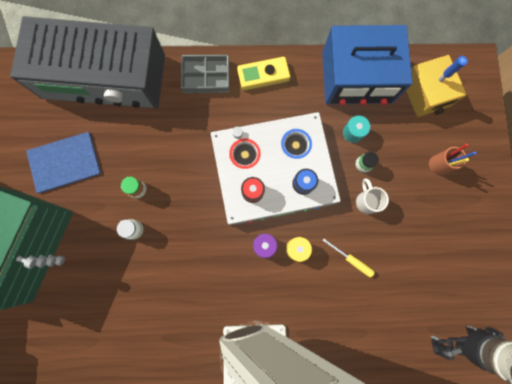

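View pics/scene0.png

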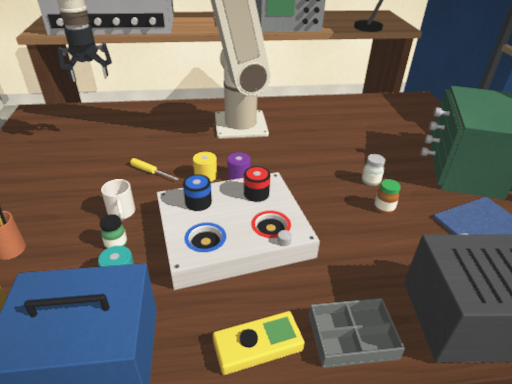

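The top view shows the red ring at (245,153), blue ring (296,143), red cartridge (253,189), blue cartridge (305,180) and the screw tin (238,131) just beyond the red ring. The yellow (299,249) and purple (265,245) look-alikes stand just in front of the dock. The scene view agrees.

```bash
cat >> h.py <<'E'
def cal(n):
    c=viewer.get_calibration(n); f=192/np.tan(np.radians(c['fovy'])/2); return c,f
def ray(n,uv,z):
    c,f=cal(n); V=c['view']; R=V[:3,:3]; o=-R.T@V[:3,3]
    d=R.T@np.array([(uv[0]-c['cx'])/f,-(uv[1]-c['cy'])/f,-1]); return o+d*(z-o[2])/d[2]
def pt(n,uv,depth):
    c,f=cal(n); V=c['view']; R=V[:3,:3]
    return R.T@(np.array([(uv[0]-c['cx'])/f*depth,-(uv[1]-c['cy'])/f*depth,-depth])-V[:3,3])
def masks(p):
    h=cv2.cvtColor(p,cv2.COLOR_RGB2HSV); H,S,V=cv2.split(h)
    return {'red':(((H<8)|(H>172))&(S>150)&(V>90)).astype(np.uint8),'blue':((H>105)&(H<122)&(S>150)&(V>90)).astype(np.uint8)}
def blobs(p,col,win,amin=40):
    m=masks(p)[col]; w=np.zeros_like(m); w[win[1]:win[3],win[0]:win[2]]=1
    cs,hi=cv2.findContours(m*w,cv2.RETR_EXTERNAL,cv2.CHAIN_APPROX_NONE)
    return [c for c in cs if cv2.contourArea(c)>amin]
E
python3 - <<'E'
from h import *
for n,win in(('top',(215,115,335,215)),('scene',(150,160,310,260))):
    z=np.load(n+'0.npz');p,d=z['p'],z['d']
    for col in('red','blue'):
        for c in blobs(p,col,win):
            e=cv2.fitEllipse(c); u=e[0]; i,j=int(round(u[1])),int(round(u[0]))
            print(n,col,np.round(e[0],1),np.round(e[1],1),'z.06',ray(n,u,.06).round(4),'z.13',ray(n,u,.13).round(4),'depthpt',pt(n,u,d[i,j]).round(3))
    g=(cv2.cvtColor(p,cv2.COLOR_RGB2HSV)); m=((g[...,1]<40)&(g[...,2]>150)).astype(np.uint8)
    m[:, :150]=0
    m=cv2.morphologyEx(m,cv2.MORPH_CLOSE,np.ones((3,3)))
    c=max(cv2.findContours(m,cv2.RETR_EXTERNAL,cv2.CHAIN_APPROX_NONE)[0],key=cv2.contourArea)
    if n=='top':
        b=cv2.boxPoints(cv2.minAreaRect(cv2.convexHull(c)));hull=cv2.approxPolyDP(cv2.convexHull(c),6,True)[:,0]
        for u in hull: print('corner',u,ray(n,u,.06).round(4))
E
python3 -c "
import cv2
p=cv2.imread('pics/top0.png')[110:260,205:345];cv2.imwrite('pics/crop.png',cv2.resize(p,None,fx=4,fy=4,interpolation=cv2.INTER_CUBIC))"
```

```text
top red [252.5 188. ] [18.6 19.3] z.06 [ 0.5212 -0.004   0.06  ] z.13 [ 0.5097 -0.0031  0.13  ] depthpt [ 0.51  -0.003  0.131]
top red [244.7 153.2] [27.7 28.3] z.06 [0.635  0.0185 0.06  ] z.13 [0.6162 0.0181 0.13  ] depthpt [0.638 0.019 0.048]
top blue [306.3 179.4] [17.1 18. ] z.06 [ 0.5456 -0.1759  0.06  ] z.13 [ 0.5325 -0.164   0.13  ] depthpt [ 0.532 -0.164  0.132]
corner [318 113] [ 0.7667 -0.2247  0.06  ]
corner [339 201] [ 0.4743 -0.2765  0.06  ]
corner [228 223] [0.4127 0.0742 0.06  ]
corner [211 133] [0.7039 0.126  0.06  ]
scene red [270.5 223.7] [24.5 36.1] z.06 [0.638  0.0191 0.06  ] z.13 [0.7119 0.0047 0.13  ] depthpt [0.624 0.022 0.046]
scene red [256.6 180.6] [16.1 23.9] z.06 [0.4525 0.0063 0.06  ] z.13 [ 0.5453 -0.0067  0.13  ] depthpt [ 0.547 -0.007  0.131]
scene red [256.7 173.2] [12.8 21.8] z.06 [0.4159 0.011  0.06  ] z.13 [ 0.5124 -0.0025  0.13  ] depthpt [ 0.513 -0.003  0.13 ]
scene blue [204.9 237. ] [27.5 39.8] z.06 [ 0.6692 -0.1479  0.06  ] z.13 [ 0.7401 -0.1453  0.13  ] depthpt [ 0.654 -0.148  0.045]
scene blue [197.  191.5] [11.7 24.8] z.06 [ 0.4874 -0.1661  0.06  ] z.13 [ 0.5767 -0.1616  0.13  ] depthpt [ 0.569 -0.162  0.124]
scene blue [196.2 181.6] [13.  22.2] z.06 [ 0.4411 -0.1683  0.06  ] z.13 [ 0.5352 -0.1636  0.13  ] depthpt [ 0.539 -0.163  0.133]
```

View pics/crop.png

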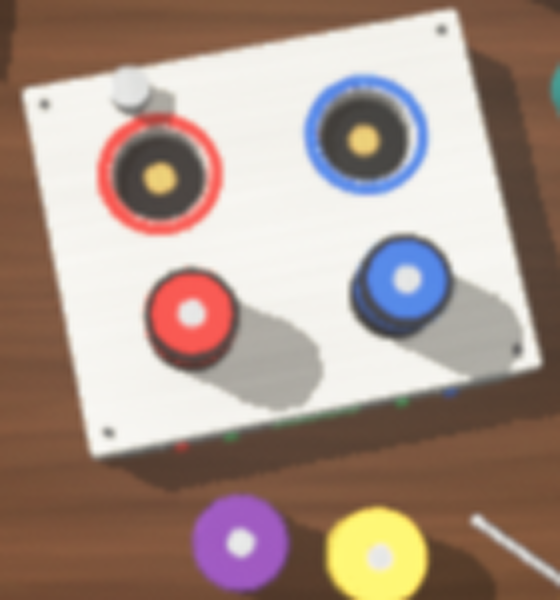

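The crop confirms both rings with gold contacts at their centres, and clear deck around each cartridge. The dock corners give 296 x 356 mm at yaw 0.175, and the pockets predicted from them match the rings within about 3 mm. The disc heights come out at 0.13, as they should.

Plan: push with the two fingers half open. Their two contact points centre the cylinder, with tool x as the push direction.

```bash
cat >> h.py <<'E'
from scipy.spatial.transform import Rotation as Ro
def go(t,yaw,q=None):
    o=monitor.get_obs(); R=Ro.from_quat(o['tool_rot']).as_matrix(); d=R.T@(np.array(t)-o['eef_pos'])*100
    T=np.array([[np.cos(yaw),np.sin(yaw),0],[np.sin(yaw),-np.cos(yaw),0],[0,0,-1]]).T
    T=np.column_stack([[np.cos(yaw),np.sin(yaw),0],[np.sin(yaw),-np.cos(yaw),0],[0,0,-1]])
    print('d cm',d.round(2),'w',Ro.from_matrix(R.T@T).as_rotvec().round(4),'pos',o['eef_pos'].round(4),'F',o['ft_force'].round(1),'t',o['clock'].round(2))
E
python3 - <<'E'
from h import *
print('tin',ray('top',(238,131),.084))
go((.447,-.014,.20),.172)
E
```

```text
tin [0.70123305 0.03819646 0.084     ]Traceback (most recent call last):
  File "<stdin>", line 3, in <module>
  File "h.py", line 27, in go
    print('d cm',d.round(2),'w',Ro.from_matrix(R.T@T).as_rotvec().round(4),'pos',o['eef_pos'].round(4),'F',o['ft_force'].round(1),'t',o['clock'].round(2))
                                                                                                                                      ^^^^^^^^^^^^^^^^
AttributeError: 'float' object has no attribute 'round'
```

```bash
sed -i "s/o\['clock'\].round(2)/o['clock']/; /T=np.array(\[\[/d" h.py
python3 - <<'E'
from h import *
go((.447,-.014,.20),.172)
E
```

```text
d cm [ 43.3  -38.74   3.12] w [-0.0019  0.      0.0498] pos [ 0.1099 -0.4872  0.2305] F [ 0.1 -0.3  0.4] t 0.1
```

>>> arm_command([
  {"dx": 43.3, "dy": -38.7, "dz": 3.1, "wz": 0.05, "grip": 4.5},
  {"dx": 43.3, "dy": -38.7, "dz": 3.1, "wz": 0.05, "grip": 4.5},
  {"dx": 43.3, "dy": -38.7, "dz": 3.1, "wz": 0.05, "grip": 4.5},
  {"dx": 43.3, "dy": -38.7, "dz": 3.1, "wz": 0.05, "grip": 4.5},
  {"dx": 43.3, "dy": -38.7, "dz": 3.1, "wz": 0.05, "grip": 4.5},
  {"dx": 43.3, "dy": -38.7, "dz": 3.1, "wz": 0.05, "grip": 4.5},
  {"dx": 43.3, "dy": -38.7, "dz": 3.1, "wz": 0.05, "grip": 4.5},
  {"dx": 43.3, "dy": -38.7, "dz": 3.1, "wz": 0.05, "grip": 4.5},
  {"dx": 43.3, "dy": -38.7, "dz": 3.1, "wz": 0.05, "grip": 4.5},
  {"dx": 43.3, "dy": -38.7, "dz": 3.1, "wz": 0.05, "grip": 4.5},
])

```text
validation failed for argument at $.in...
```

```bash
python3 - <<'E'
from h import *
go((.447,-.014,.20),.172)
E
```

```text
d cm [ 43.3  -38.74   3.12] w [-0.0019  0.      0.0498] pos [ 0.1099 -0.4872  0.2305] F [ 0.1 -0.3  0.4] t 0.1
```

The refusal may be because fields are missing or because of a magnitude limit. I'll send a small, full row to find out.

>>> arm_command([
  {"dx": 4, "dy": -3, "dz": 0, "wx": 0, "wy": 0, "wz": 0.05, "grip": 4.5},
  {"dx": 7, "dy": -6, "dz": 0, "wx": 0, "wy": 0, "wz": 0.05, "grip": 4.5},
])

```text
clock: 0.3
eef_pos: [0.1654, -0.413, 0.2304]
tool_rot: [0.996, 0.084, 0.0, -0.001]
ft_force: [1.3, 0.6, -0.1]
grip_width: 0.0589
grasp_force: 0.0
```

>>> arm_command([
  {"dx": 4, "dy": -3, "dz": 0, "wx": 0, "wy": 0, "wz": 0, "grip": 4.5},
  {"dx": 8, "dy": -6, "dz": 0, "wx": 0, "wy": 0, "wz": 0, "grip": 4.5},
  {"dx": 12, "dy": -9, "dz": 0, "wx": 0, "wy": 0, "wz": 0, "grip": 4.5},
  {"dx": 16, "dy": -12, "dz": 0, "wx": 0, "wy": 0, "wz": 0, "grip": 4.5},
  {"dx": 20, "dy": -15, "dz": 0, "wx": 0, "wy": 0, "wz": 0, "grip": 4.5},
  {"dx": 24, "dy": -18, "dz": 0, "wx": 0, "wy": 0, "wz": 0, "grip": 4.5},
])

```text
clock: 0.9
eef_pos: [0.3716, -0.1936, 0.2312]
tool_rot: [0.996, 0.086, -0.0, 0.0]
ft_force: [0.3, -0.5, 0.3]
grip_width: 0.0449
grasp_force: 0.0
```

```bash
python3 - <<'E'
from h import *
go((.447,-.014,.20),.172)
E
```

```text
d cm [ 10.5  -16.41   3.12] w [ 0.0001  0.0001 -0.0003] pos [ 0.3716 -0.1936  0.2312] F [ 0.3 -0.5  0.3] t 0.9
```

>>> arm_command([
  {"dx": 2.5, "dy": -4, "dz": 0.5, "wx": 0, "wy": 0, "wz": 0, "grip": 4.5},
  {"dx": 5, "dy": -8, "dz": 1, "wx": 0, "wy": 0, "wz": 0, "grip": 4.5},
  {"dx": 7.5, "dy": -12, "dz": 2, "wx": 0, "wy": 0, "wz": 0, "grip": 4.5},
  {"dx": 9.5, "dy": -15.5, "dz": 3, "wx": 0, "wy": 0, "wz": 0, "grip": 4.5},
  {"dx": 9.5, "dy": -15.5, "dz": 3, "wx": 0, "wy": 0, "wz": 0, "grip": 4.5},
  {"dx": 9.5, "dy": -15.5, "dz": 3, "wx": 0, "wy": 0, "wz": 0, "grip": 4.5},
])

```text
clock: 1.5
eef_pos: [0.4374, -0.0257, 0.2007]
tool_rot: [0.996, 0.087, -0.001, 0.0]
ft_force: [-0.2, 0.3, 0.3]
grip_width: 0.0452
grasp_force: 0.0
```

```bash
python3 - <<'E'
from h import *
go((.447,-.014,.085),.172)
E
```

```text
d cm [ 1.18 -0.99 11.56] w [0.     0.002  0.0025] pos [ 0.4374 -0.0257  0.2007] F [-0.2  0.3  0.3] t 1.5
```

>>> arm_command([
  {"dx": 1, "dy": -1, "dz": 3, "wx": 0, "wy": 0, "wz": 0, "grip": 4.5},
  {"dx": 1, "dy": -1, "dz": 6, "wx": 0, "wy": 0, "wz": 0, "grip": 4.5},
  {"dx": 1, "dy": -1, "dz": 9, "wx": 0, "wy": 0, "wz": 0, "grip": 4.5},
  {"dx": 1, "dy": -1, "dz": 11.5, "wx": 0, "wy": 0, "wz": 0, "grip": 4.5},
  {"dx": 1, "dy": -1, "dz": 11.5, "wx": 0, "wy": 0, "wz": 0, "grip": 4.5},
  {"dx": 1, "dy": -1, "dz": 11.5, "wx": 0, "wy": 0, "wz": 0, "grip": 4.5},
])

```text
clock: 2.1
eef_pos: [0.4458, -0.0161, 0.0868]
tool_rot: [0.996, 0.085, -0.0, 0.0]
ft_force: [-0.2, 0.8, 0.8]
grip_width: 0.045
grasp_force: 0.0
```

```bash
python3 - <<'E'
from h import *
u=np.array([np.cos(.172),np.sin(.172)])
p=np.array([.636,.0187])-.06*u
go((*p,.085),.172)
shot('scene','s1.png')
E
```

```text
d cm [13.34 -0.21  0.17] w [ 0.      0.0007 -0.0025] pos [ 0.4458 -0.0161  0.0868] F [-0.2  0.8  0.8] t 2.1
```

View pics/s1.png

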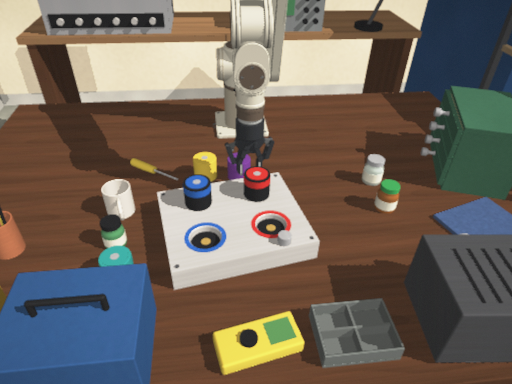

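The fingers (about 235–270,155) straddle the axis behind the red cartridge (257,180), on the deck side of the purple one. I'll push 9 cm slowly.

>>> arm_command([
  {"dx": 1, "dy": -0.2, "dz": 0.1, "wx": 0, "wy": 0, "wz": 0, "grip": 4.5},
  {"dx": 2, "dy": -0.2, "dz": 0.1, "wx": 0, "wy": 0, "wz": 0, "grip": 4.5},
  {"dx": 2.7, "dy": -0.2, "dz": 0.1, "wx": 0, "wy": 0, "wz": 0, "grip": 4.5},
  {"dx": 3.5, "dy": -0.2, "dz": 0.1, "wx": 0, "wy": 0, "wz": 0, "grip": 4.5},
  {"dx": 4.4, "dy": -0.2, "dz": 0.1, "wx": 0, "wy": 0, "wz": 0, "grip": 4.5},
  {"dx": 5.3, "dy": -0.2, "dz": 0.1, "wx": 0, "wy": 0, "wz": 0, "grip": 4.5},
  {"dx": 6.2, "dy": -0.2, "dz": 0.1, "wx": 0, "wy": 0, "wz": 0, "grip": 4.5},
  {"dx": 7.1, "dy": -0.2, "dz": 0.1, "wx": 0, "wy": 0, "wz": 0, "grip": 4.5},
  {"dx": 8, "dy": -0.2, "dz": 0.1, "wx": 0, "wy": 0, "wz": 0, "grip": 4.5},
  {"dx": 8.7, "dy": -0.2, "dz": 0.1, "wx": 0, "wy": 0, "wz": 0, "grip": 4.5},
])

```text
clock: 3.15
eef_pos: [0.5324, 0.0021, 0.0853]
tool_rot: [0.996, 0.086, 0.0, -0.0]
ft_force: [-4.7, -0.0, 5.1]
grip_width: 0.0452
grasp_force: 3.1
```

```bash
python3 - <<'E'
from h import *
u=np.array([np.cos(.172),np.sin(.172)])
go((*(np.array([.636,.0187])-.039*u),.085),.172)
for n in('scene','top'):
    p,d=shot(n,n+'2.png')
    for c in blobs(p,'red',(150,115,335,260)):
        e=cv2.fitEllipse(c); w=ray(n,e[0],.13); print(n,np.round(e[0]),np.round(e[1]),w.round(4),'finger->cart',((w[:2]-monitor.get_obs()['eef_pos'][:2])@np.array([[u[0],-u[1]],[u[1],u[0]]])).round(4))
E
```

```text
d cm [6.59 0.14 0.03] w [-0.     -0.0004 -0.0002] pos [0.5324 0.0021 0.0853] F [-4.7 -0.   5.1] t 3.15
scene [268. 225.] [22. 31.] [ 0.7144 -0.0023  0.13  ] finger->cart [ 0.1773 -0.0354]
scene [279. 221.] [14. 23.] [0.704  0.0251 0.13  ] finger->cart [ 0.1717 -0.0067]
scene [264. 196.] [13. 25.] [0.6123 0.0034 0.13  ] finger->cart [ 0.0776 -0.0124]
scene [264. 187.] [14. 23.] [0.5732 0.0089 0.13  ] finger->cart [ 0.0401 -0.0003]
```

View pics/scene2.png

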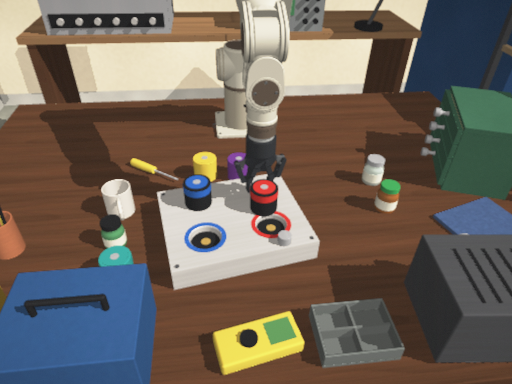

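The red cartridge (264,187) is nested squarely between the fingers, 40 mm ahead of the TCP and within 1 mm of the line to the ring (270,224). I'll carry on slowly.

>>> arm_command([
  {"dx": 0.7, "dy": 0.03, "dz": 0, "wx": 0, "wy": 0, "wz": 0, "grip": 4.5},
  {"dx": 1.5, "dy": 0.06, "dz": 0, "wx": 0, "wy": 0, "wz": 0, "grip": 4.5},
  {"dx": 2.3, "dy": 0.1, "dz": 0, "wx": 0, "wy": 0, "wz": 0, "grip": 4.5},
  {"dx": 3.1, "dy": 0.1, "dz": 0, "wx": 0, "wy": 0, "wz": 0, "grip": 4.5},
  {"dx": 3.7, "dy": 0.1, "dz": 0, "wx": 0, "wy": 0, "wz": 0, "grip": 4.5},
  {"dx": 4.2, "dy": 0.1, "dz": 0, "wx": 0, "wy": 0, "wz": 0, "grip": 4.5},
  {"dx": 4.6, "dy": 0.1, "dz": 0, "wx": 0, "wy": 0, "wz": 0, "grip": 4.5},
  {"dx": 5, "dy": 0.1, "dz": 0, "wx": 0, "wy": 0, "wz": 0, "grip": 4.5},
  {"dx": 5.4, "dy": 0.1, "dz": 0, "wx": 0, "wy": 0, "wz": 0, "grip": 4.5},
  {"dx": 5.8, "dy": 0.1, "dz": 0, "wx": 0, "wy": 0, "wz": 0, "grip": 4.5},
])

```text
clock: 4.25
eef_pos: [0.5898, 0.0111, 0.0853]
tool_rot: [0.996, 0.086, 0.001, -0.0]
ft_force: [-2.5, -0.9, 0.3]
grip_width: 0.0455
grasp_force: 1.2
```

```bash
cat >> h.py <<'E'
def look(n,fn,col,P,yaw,z=.13):
    u=np.array([np.cos(yaw),np.sin(yaw)]); M=np.array([[u[0],-u[1]],[u[1],u[0]]])
    go((*(np.array(P)-.039*u),.085),yaw)
    p,d=shot(n,fn); e0=monitor.get_obs()['eef_pos'][:2]
    for c in blobs(p,col,(150,115,335,260)):
        m=np.zeros(d.shape,np.uint8); cv2.drawContours(m,[c],-1,1,-1)
        e=cv2.fitEllipse(c); w=ray(n,e[0],z); print(n,np.round(e[0]),np.round(e[1]),w.round(4),'finger->cart',((w[:2]-e0)@M).round(4),'->pocket',((np.array(P)-w[:2])@M).round(4))
        v,uu=np.nonzero(cv2.erode(m,np.ones((3,3)))*(d>0)); X=np.array([pt(n,(a,b),d[b,a]) for a,b in zip(uu,v)])
        if len(X)>20: A=np.linalg.lstsq(np.c_[X[:,:2]-X[:,:2].mean(0),np.ones(len(X))],X[:,2],rcond=None)[0]; print('  zmed',np.median(X[:,2]).round(4),'slope',A[:2].round(3))
E
python3 - <<'E'
from h import *
look('scene','scene3.png','red',(.637,.0188),.172)
E
```

```text
d cm [0.89 0.05 0.03] w [-0.0001 -0.0015 -0.0001] pos [0.5898 0.0111 0.0853] F [-2.5 -0.9  0.3] t 4.25
scene [267. 225.] [21. 30.] [ 0.7154 -0.0035  0.13  ] finger->cart [ 0.121  -0.0358] ->pocket [-0.0734  0.0354]
  zmed 0.0609 slope [0.007 0.014]
scene [273. 210.] [27. 29.] [0.6646 0.0171 0.13  ] finger->cart [ 0.0746 -0.0069] ->pocket [-0.0269  0.0064]
scene [274. 207.] [21. 24.] [0.656  0.0206 0.13  ] finger->cart [ 0.0667 -0.002 ] ->pocket [-0.019   0.0015]
  zmed 0.1249 slope [-0.484 -0.097]
```

View pics/scene3.png

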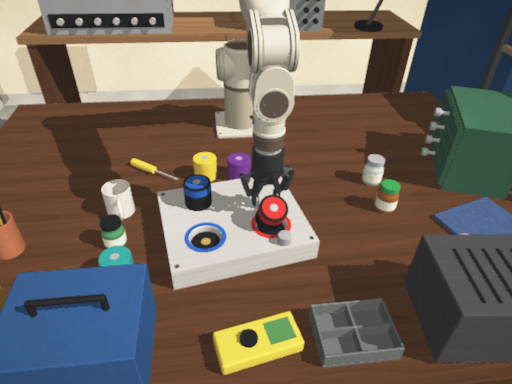

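The red cartridge (273,208) has tipped its leading edge into the red pocket, by about 0.4 rad. Pushing lower will lessen that tilt, so I'll back off slightly, lower the fingers and push gently near the deck.

>>> arm_command([
  {"dx": -0.5, "dy": 0, "dz": 0, "wx": 0, "wy": 0, "wz": 0, "grip": 4.5},
  {"dx": -0.5, "dy": 0, "dz": 0.5, "wx": 0, "wy": 0, "wz": 0, "grip": 4.5},
  {"dx": -0.5, "dy": 0, "dz": 1, "wx": 0, "wy": 0, "wz": 0, "grip": 4.5},
  {"dx": -0.5, "dy": 0, "dz": 1, "wx": 0, "wy": 0, "wz": 0, "grip": 4.5},
])

```text
clock: 4.7
eef_pos: [0.5829, 0.0099, 0.0742]
tool_rot: [0.996, 0.086, -0.001, -0.0]
ft_force: [-0.4, 0.3, -0.1]
grip_width: 0.045
grasp_force: 0.0
```

```bash
python3 - <<'E'
from h import *
look('scene','scene4.png','red',(.637,.0188),.172)
E
```

```text
d cm [ 1.58  0.05 -1.09] w [-0.0003  0.0019 -0.0003] pos [0.5829 0.0099 0.0742] F [-0.4  0.3 -0.1] t 4.7
scene [268. 225.] [23. 31.] [ 0.714  -0.0022  0.13  ] finger->cart [ 0.1268 -0.0344] ->pocket [-0.0723  0.0339]
  zmed 0.0609 slope [ 0.016 -0.015]
scene [273. 218.] [14. 35.] [0.6925 0.0147 0.13  ] finger->cart [ 0.1085 -0.014 ] ->pocket [-0.054   0.0136]
  zmed 0.0985 slope [ 0.507 -0.516]
scene [273. 206.] [21. 24.] [0.652  0.0202 0.13  ] finger->cart [ 0.0695 -0.0017] ->pocket [-0.015   0.0012]
  zmed 0.1247 slope [-0.408 -0.088]
```

>>> arm_command([
  {"dx": 0.3, "dy": 0, "dz": 0, "wx": 0, "wy": 0, "wz": 0, "grip": 4.5},
  {"dx": 0.6, "dy": 0, "dz": 0, "wx": 0, "wy": 0, "wz": 0, "grip": 4.5},
  {"dx": 0.8, "dy": 0, "dz": 0, "wx": 0, "wy": 0, "wz": 0, "grip": 4.5},
  {"dx": 0.9, "dy": 0, "dz": 0, "wx": 0, "wy": 0, "wz": 0, "grip": 4.5},
])

```text
clock: 5.15
eef_pos: [0.5927, 0.0116, 0.0752]
tool_rot: [0.996, 0.086, -0.0, 0.0]
ft_force: [-2.4, -0.2, 0.5]
grip_width: 0.0451
grasp_force: 1.0
```

```bash
python3 - <<'E'
from h import *
look('scene','scene5.png','red',(.637,.0188),.172)
E
```

```text
d cm [ 0.59  0.04 -0.98] w [ 0.      0.0004 -0.0002] pos [0.5927 0.0116 0.0752] F [-2.4 -0.2  0.5] t 5.15
scene [268. 224.] [23. 31.] [ 0.7135 -0.0015  0.13  ] finger->cart [ 0.1166 -0.0335] ->pocket [-0.0719  0.0331]
  zmed 0.0611 slope [-0.017  0.014]
scene [274. 219.] [15. 32.] [0.6953 0.0145 0.13  ] finger->cart [ 0.1014 -0.0146] ->pocket [-0.0567  0.0142]
  zmed 0.0983 slope [ 0.37  -0.519]
scene [274. 208.] [21. 24.] [0.6598 0.0214 0.13  ] finger->cart [ 0.0676 -0.0018] ->pocket [-0.0229  0.0014]
  zmed 0.125 slope [-0.398 -0.102]
```

It is advancing with the tilt steady or falling. Continue.

>>> arm_command([
  {"dx": 0.1, "dy": 0.03, "dz": 0, "wx": 0, "wy": 0, "wz": 0, "grip": 4.5},
  {"dx": 0.2, "dy": 0.03, "dz": 0, "wx": 0, "wy": 0, "wz": 0, "grip": 4.5},
  {"dx": 0.3, "dy": 0.03, "dz": 0, "wx": 0, "wy": 0, "wz": 0, "grip": 4.5},
])

```text
clock: 5.5
eef_pos: [0.5957, 0.0118, 0.0753]
tool_rot: [0.996, 0.086, -0.0, 0.0]
ft_force: [-2.0, -0.4, -1.1]
grip_width: 0.0452
grasp_force: 1.0
```

```bash
python3 - <<'E'
from h import *
look('scene','scene6.png','red',(.637,.0188),.172)
E
```

```text
d cm [ 0.29  0.01 -0.97] w [-0.      0.0001 -0.0002] pos [0.5957 0.0118 0.0753] F [-2.  -0.4 -1.1] t 5.5
scene [268. 224.] [23. 31.] [ 0.7129 -0.0012  0.13  ] finger->cart [ 0.1131 -0.0328] ->pocket [-0.0714  0.0327]
  zmed 0.0613 slope [ 0.007 -0.01 ]
scene [274. 219.] [15. 32.] [0.6961 0.0146 0.13  ] finger->cart [ 0.0992 -0.0144] ->pocket [-0.0575  0.0143]
  zmed 0.0993 slope [ 0.404 -0.487]
scene [274. 209.] [21. 24.] [0.6626 0.0217 0.13  ] finger->cart [ 0.0674 -0.0017] ->pocket [-0.0258  0.0016]
  zmed 0.125 slope [-0.414 -0.091]
```

The tilt isn't easing, and the vertical reading suggests finger friction is holding the trailing edge up. I'll back off to let it settle.

>>> arm_command([
  {"dx": -0.3, "dy": 0, "dz": 0, "wx": 0, "wy": 0, "wz": 0, "grip": 4.5},
  {"dx": -0.8, "dy": 0, "dz": 0, "wx": 0, "wy": 0, "wz": 0, "grip": 4.5},
  {"dx": -0.8, "dy": 0, "dz": 0, "wx": 0, "wy": 0, "wz": 0, "grip": 4.5},
  {"dx": -0.8, "dy": 0, "dz": 0, "wx": 0, "wy": 0, "wz": 0, "grip": 4.5},
])

```text
clock: 5.95
eef_pos: [0.588, 0.0103, 0.0756]
tool_rot: [0.996, 0.086, 0.0, 0.0]
ft_force: [-0.1, -0.1, 0.8]
grip_width: 0.0451
grasp_force: 0.0
```

```bash
python3 - <<'E'
from h import *
look('scene','scene7.png','red',(.637,.0188),.172)
p=cv2.imread('pics/scene7.png')[150:270,190:350]; cv2.imwrite('pics/c7.png',cv2.resize(p,None,fx=5,fy=5,interpolation=cv2.INTER_CUBIC))
E
```

```text
d cm [ 1.08  0.   -0.94] w [ 0.0001 -0.0009 -0.0003] pos [0.588  0.0103 0.0756] F [-0.1 -0.1  0.8] t 5.95
scene [268. 224.] [23. 31.] [ 0.7134 -0.0019  0.13  ] finger->cart [ 0.1215 -0.0335] ->pocket [-0.0718  0.0335]
  zmed 0.0609 slope [ 0.005 -0.04 ]
scene [274. 218.] [14. 33.] [0.6954 0.0161 0.13  ] finger->cart [ 0.1067 -0.0127] ->pocket [-0.057   0.0127]
  zmed 0.1016 slope [ 0.481 -0.485]
scene [274. 207.] [19. 24.] [0.6535 0.0222 0.13  ] finger->cart [0.0665 0.0005] ->pocket [-0.0168 -0.0006]
  zmed 0.124 slope [-0.238 -0.112]
```

View pics/c7.png

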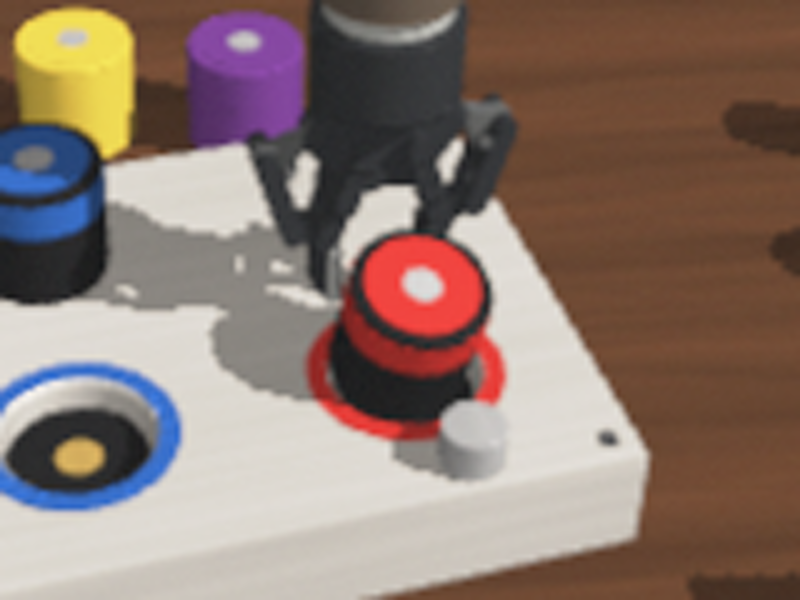

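The crop shows the cartridge mostly in the red pocket, tilted about 0.25 rad, with its trailing, robot-right rim still caught and the gap on the far left. A light press with closed fingers on the trailing part of the top should seat it.

>>> arm_command([
  {"dx": -0.5, "dy": 0, "dz": -3, "wx": 0, "wy": 0, "wz": 0, "grip": 4.5},
  {"dx": -0.5, "dy": 0, "dz": -6, "wx": 0, "wy": 0, "wz": 0, "grip": 4.5},
  {"dx": 0, "dy": 0, "dz": -8.5, "wx": 0, "wy": 0, "wz": 0, "grip": 3},
  {"dx": 3, "dy": 0, "dz": -8.5, "wx": 0, "wy": 0, "wz": 0, "grip": 0},
  {"dx": 5, "dy": 0, "dz": -8.5, "wx": 0, "wy": 0, "wz": 0, "grip": 0},
  {"dx": 5, "dy": 0, "dz": -8.5, "wx": 0, "wy": 0, "wz": 0, "grip": 0},
  {"dx": 5, "dy": 0, "dz": -8.5, "wx": 0, "wy": 0, "wz": 0, "grip": 0},
  {"dx": 5, "dy": 0, "dz": -8.5, "wx": 0, "wy": 0, "wz": 0, "grip": 0},
])

```text
clock: 6.8
eef_pos: [0.636, 0.0188, 0.1599]
tool_rot: [0.996, 0.086, -0.001, -0.0]
ft_force: [0.8, 0.2, 0.1]
grip_width: -0.0001
grasp_force: 0.0
```

```bash
python3 - <<'E'
from h import *
look('scene','scene8.png','red',(.637,.0188),.172)
go((.640,.0165,.130),.172)
E
```

```text
d cm [-3.79  0.02  7.5 ] w [-0.0002  0.0016 -0.0003] pos [0.636  0.0188 0.1599] F [0.8 0.2 0.1] t 6.8
scene [268. 224.] [23. 31.] [ 0.7134 -0.0019  0.13  ] finger->cart [ 0.0727 -0.0336] ->pocket [-0.0718  0.0335]
  zmed 0.0617 slope [-0.015  0.041]
scene [274. 218.] [14. 33.] [0.695  0.0161 0.13  ] finger->cart [ 0.0577 -0.0127] ->pocket [-0.0567  0.0126]
  zmed 0.1016 slope [ 0.484 -0.483]
scene [274. 207.] [19. 24.] [0.6534 0.0223 0.13  ] finger->cart [0.0177 0.0005] ->pocket [-0.0168 -0.0006]
  zmed 0.1242 slope [-0.255 -0.123]
d cm [0.36 0.29 3.01] w [-0.0001  0.0013 -0.0004] pos [0.636  0.0188 0.1601] F [-0.   0.4  0.5] t 6.85
```

>>> arm_command([
  {"dx": -0.2, "dy": 0.2, "dz": 1.5, "wx": 0, "wy": 0, "wz": 0, "grip": 0},
  {"dx": -0.2, "dy": 0.2, "dz": 2.5, "wx": 0, "wy": 0, "wz": 0, "grip": 0},
  {"dx": -0.2, "dy": 0.2, "dz": 2.9, "wx": 0, "wy": 0, "wz": 0, "grip": 0},
  {"dx": -0.2, "dy": 0.2, "dz": 3.2, "wx": 0, "wy": 0, "wz": 0, "grip": 0},
  {"dx": -0.2, "dy": 0.2, "dz": 3.4, "wx": 0, "wy": 0, "wz": 0, "grip": 0},
])

```text
clock: 7.35
eef_pos: [0.6357, 0.0164, 0.1282]
tool_rot: [0.996, 0.086, 0.001, 0.0]
ft_force: [-2.5, -0.9, 12.0]
grip_width: -0.0001
grasp_force: 5.1
```

```bash
python3 - <<'E'
from h import *
look('scene','scene9.png','red',(.637,.0188),.172,.125)
E
```

```text
d cm [-3.74 -0.22  4.32] w [ 0.0008 -0.0017 -0.0004] pos [0.6357 0.0164 0.1282] F [-2.5 -0.9 12. ] t 7.35
scene [268. 224.] [23. 31.] [ 7.079e-01 -3.000e-04  1.250e-01] finger->cart [ 0.0681 -0.0288] ->pocket [-0.0665  0.0309]
  zmed 0.0613 slope [-0.002 -0.021]
scene [274. 219.] [14. 32.] [0.6902 0.0169 0.125 ] finger->cart [ 0.0537 -0.0088] ->pocket [-0.0521  0.011 ]
  zmed 0.1001 slope [ 0.449 -0.496]
scene [274. 208.] [18. 23.] [0.6522 0.0234 0.125 ] finger->cart [0.0173 0.0041] ->pocket [-0.0158 -0.0019]
  zmed 0.1208 slope [-0.265 -0.12 ]
```

The reading is 12 N and still tilted. The trailing corner sits right at the rim, about 4 mm up, and needs a few mm of forward-left travel. I'll stop pressing and nudge it at deck level with the fingers nearly closed.

>>> arm_command([
  {"dx": 0, "dy": 0, "dz": -2, "wx": 0, "wy": 0, "wz": 0, "grip": 0},
  {"dx": -3, "dy": 0, "dz": -3, "wx": 0, "wy": 0, "wz": 0, "grip": 2},
  {"dx": -6.2, "dy": 0, "dz": -3, "wx": 0, "wy": 0, "wz": 0, "grip": 2},
  {"dx": -6.2, "dy": 0.2, "dz": 0, "wx": 0, "wy": 0, "wz": 0, "grip": 2},
  {"dx": -6.2, "dy": 0.2, "dz": 3, "wx": 0, "wy": 0, "wz": 0, "grip": 2},
  {"dx": -6.2, "dy": 0.2, "dz": 5.5, "wx": 0, "wy": 0, "wz": 0, "grip": 2},
  {"dx": -6.2, "dy": 0.2, "dz": 5.5, "wx": 0, "wy": 0, "wz": 0, "grip": 2},
  {"dx": -6.2, "dy": 0.2, "dz": 5.5, "wx": 0, "wy": 0, "wz": 0, "grip": 2},
])

```text
clock: 8.2
eef_pos: [0.5747, 0.0041, 0.0717]
tool_rot: [0.996, 0.086, -0.0, -0.0]
ft_force: [-0.1, -0.7, 0.5]
grip_width: 0.0197
grasp_force: 0.0
```

```bash
python3 - <<'E'
from h import *
look('scene','scene10.png','red',(.637,.0188),.172,.122)
E
```

```text
d cm [ 2.48 -0.38 -1.33] w [-0.0001  0.0003 -0.0002] pos [0.5747 0.0041 0.0717] F [-0.1 -0.7  0.5] t 8.2
scene [268. 224.] [23. 31.] [ 7.051e-01 -6.000e-04  1.220e-01] finger->cart [ 0.1267 -0.0268] ->pocket [-0.0638  0.0308]
  zmed 0.0611 slope [-0.014  0.001]
scene [274. 219.] [14. 32.] [0.687  0.0178 0.122 ] finger->cart [ 0.1119 -0.0056] ->pocket [-0.0491  0.0096]
  zmed 0.1004 slope [ 0.469 -0.476]
scene [274. 207.] [19. 24.] [0.6461 0.0244 0.122 ] finger->cart [0.0728 0.008 ] ->pocket [-0.0099 -0.004 ]
  zmed 0.1238 slope [-0.26  -0.121]
```

>>> arm_command([
  {"dx": 0, "dy": 0, "dz": 0.4, "wx": 0, "wy": 0, "wz": 0, "grip": 2},
  {"dx": 0.3, "dy": 0, "dz": 0.7, "wx": 0, "wy": 0, "wz": 0, "grip": 2},
  {"dx": 0.7, "dy": -0.1, "dz": 0.7, "wx": 0, "wy": 0, "wz": 0, "grip": 2},
  {"dx": 1.0, "dy": -0.15, "dz": 0.7, "wx": 0, "wy": 0, "wz": 0, "grip": 2},
  {"dx": 1.3, "dy": -0.2, "dz": 0.7, "wx": 0, "wy": 0, "wz": 0, "grip": 2},
  {"dx": 1.5, "dy": -0.25, "dz": 0.7, "wx": 0, "wy": 0, "wz": 0, "grip": 2},
  {"dx": 1.7, "dy": -0.3, "dz": 0.7, "wx": 0, "wy": 0, "wz": 0, "grip": 2},
])

```text
clock: 8.95
eef_pos: [0.5907, 0.0101, 0.0641]
tool_rot: [0.996, 0.086, -0.0, -0.0]
ft_force: [-2.5, 0.2, 0.4]
grip_width: 0.0199
grasp_force: 0.0
```

```bash
python3 - <<'E'
from h import *
look('scene','scene11.png','red',(.637,.0188),.172,.122)
E
```

```text
d cm [ 0.81 -0.07 -2.09] w [-0.0003  0.0009 -0.0001] pos [0.5907 0.0101 0.0641] F [-2.5  0.2  0.4] t 8.95
scene [270. 225.] [23. 36.] [0.7072 0.0055 0.122 ] finger->cart [ 0.1137 -0.0244] ->pocket [-0.0669  0.0251]
  zmed 0.0995 slope [0.579 0.001]
scene [271. 207.] [16. 24.] [0.6458 0.0169 0.122 ] finger->cart [ 0.0552 -0.0028] ->pocket [-0.0083  0.0034]
  zmed 0.117 slope [ 0.003 -0.009]
```

Upright: the top is level at 0.117, 13 mm into the pocket. Now I'll raise the arm, close the fingers, centre over the pocket and press.

>>> arm_command([
  {"dx": -0.6, "dy": 0, "dz": 0, "wx": 0, "wy": 0, "wz": 0, "grip": 2},
  {"dx": -1, "dy": 0, "dz": -3, "wx": 0, "wy": 0, "wz": 0, "grip": 2},
  {"dx": -1, "dy": 0, "dz": -6, "wx": 0, "wy": 0, "wz": 0, "grip": 2},
  {"dx": 0, "dy": 0, "dz": -7.5, "wx": 0, "wy": 0, "wz": 0, "grip": 0},
  {"dx": 3, "dy": 0, "dz": -7.5, "wx": 0, "wy": 0, "wz": 0, "grip": 0},
  {"dx": 4.6, "dy": 0, "dz": -7.5, "wx": 0, "wy": 0, "wz": 0, "grip": 0},
  {"dx": 4.6, "dy": 0, "dz": -7.5, "wx": 0, "wy": 0, "wz": 0, "grip": 0},
  {"dx": 4.6, "dy": 0, "dz": -7.5, "wx": 0, "wy": 0, "wz": 0, "grip": 0},
])

```text
clock: 9.8
eef_pos: [0.6357, 0.0177, 0.139]
tool_rot: [0.996, 0.086, -0.0, 0.0]
ft_force: [0.1, 0.2, -0.4]
grip_width: 0.0005
grasp_force: 0.0
```

```bash
python3 - <<'E'
from h import *
look('scene','scene12.png','red',(.637,.0188),.172,.117)
go((.637,.0188,.117),.172)
E
```

```text
d cm [-3.75 -0.09  5.4 ] w [ 0.      0.0008 -0.0002] pos [0.6357 0.0177 0.139 ] F [ 0.1  0.2 -0.4] t 9.8
scene [270. 225.] [23. 36.] [0.7019 0.0065 0.117 ] finger->cart [ 0.0638 -0.0223] ->pocket [-0.0619  0.0232]
  zmed 0.0991 slope [ 0.582 -0.01 ]
scene [271. 208.] [14. 24.] [0.6416 0.0178 0.117 ] finger->cart [ 0.0063 -0.0008] ->pocket [-0.0044  0.0017]
  zmed 0.117 slope [ 0.001 -0.003]
d cm [ 0.19 -0.09  2.2 ] w [-0.0001  0.0012 -0.0004] pos [0.6353 0.0176 0.139 ] F [-1.   0.6  1.2] t 9.85
```

>>> arm_command([
  {"dx": 0.4, "dy": 0, "dz": 1.0, "wx": 0, "wy": 0, "wz": 0, "grip": 0},
  {"dx": 0.4, "dy": 0, "dz": 1.7, "wx": 0, "wy": 0, "wz": 0, "grip": 0},
  {"dx": 0.4, "dy": 0, "dz": 2.0, "wx": 0, "wy": 0, "wz": 0, "grip": 0},
  {"dx": 0.4, "dy": 0, "dz": 2.2, "wx": 0, "wy": 0, "wz": 0, "grip": 0},
  {"dx": 0.4, "dy": 0, "dz": 2.4, "wx": 0, "wy": 0, "wz": 0, "grip": 0},
  {"dx": 0.4, "dy": 0, "dz": 2.5, "wx": 0, "wy": 0, "wz": 0, "grip": 0},
  {"dx": 0.4, "dy": 0, "dz": 2.6, "wx": 0, "wy": 0, "wz": 0, "grip": 0},
])

```text
clock: 10.55
eef_pos: [0.6399, 0.0184, 0.1147]
tool_rot: [0.996, 0.086, 0.0, 0.0]
ft_force: [-3.8, 0.4, 6.9]
grip_width: -0.0002
grasp_force: 3.4
```

>>> arm_command([
  {"dx": 0, "dy": 0, "dz": 0.2, "wx": 0, "wy": 0, "wz": 0, "grip": 0},
  {"dx": 0, "dy": 0, "dz": 0.3, "wx": 0, "wy": 0, "wz": 0, "grip": 0},
  {"dx": 0, "dy": 0, "dz": 0.4, "wx": 0, "wy": 0, "wz": 0, "grip": 0},
  {"dx": 0, "dy": 0, "dz": 0.4, "wx": 0, "wy": 0, "wz": 0, "grip": 0},
  {"dx": 0, "dy": 0, "dz": 0.5, "wx": 0, "wy": 0, "wz": 0, "grip": 0},
  {"dx": 0, "dy": 0, "dz": 0.5, "wx": 0, "wy": 0, "wz": 0, "grip": 0},
])

```text
clock: 11.15
eef_pos: [0.6399, 0.0184, 0.1097]
tool_rot: [0.996, 0.086, 0.0, 0.0]
ft_force: [-2.6, -0.5, 5.2]
grip_width: 0.0001
grasp_force: 2.9
```

>>> arm_command([
  {"dx": 0, "dy": 0, "dz": 0.1, "wx": 0, "wy": 0, "wz": 0, "grip": 0},
  {"dx": 0, "dy": 0, "dz": 0.2, "wx": 0, "wy": 0, "wz": 0, "grip": 0},
  {"dx": 0, "dy": 0, "dz": 0.3, "wx": 0, "wy": 0, "wz": 0, "grip": 0},
  {"dx": 0, "dy": 0, "dz": 0.35, "wx": 0, "wy": 0, "wz": 0, "grip": 0},
  {"dx": 0, "dy": 0, "dz": 0.4, "wx": 0, "wy": 0, "wz": 0, "grip": 0},
])

```text
clock: 11.65
eef_pos: [0.6401, 0.0184, 0.1067]
tool_rot: [0.996, 0.086, 0.001, 0.0]
ft_force: [-5.4, -0.2, 12.3]
grip_width: 0.0003
grasp_force: 5.9
```

>>> arm_command([
  {"dx": 0, "dy": 0, "dz": 0.1, "wx": 0, "wy": 0, "wz": 0, "grip": 0},
  {"dx": 0, "dy": 0, "dz": 0.15, "wx": 0, "wy": 0, "wz": 0, "grip": 0},
  {"dx": 0, "dy": 0, "dz": 0.15, "wx": 0, "wy": 0, "wz": 0, "grip": 0},
])

```text
clock: 11.95
eef_pos: [0.6403, 0.0184, 0.1067]
tool_rot: [0.996, 0.086, 0.001, 0.0]
ft_force: [-6.7, -0.8, 15.3]
grip_width: -0.0
grasp_force: 7.6
```

It stopped hard at 0.1067, 10 mm below the drop height, with force rising: red is home. I'll raise the arm, then verify red and re-measure blue.

>>> arm_command([
  {"dx": 0, "dy": 0, "dz": -2, "wx": 0, "wy": 0, "wz": 0, "grip": 0},
  {"dx": -3, "dy": 0, "dz": -5, "wx": 0, "wy": 0, "wz": 0, "grip": 2},
  {"dx": -7.5, "dy": 2, "dz": -7, "wx": 0, "wy": 0, "wz": 0, "grip": 3},
  {"dx": -12, "dy": 4, "dz": -7, "wx": 0, "wy": 0, "wz": 0.05, "grip": 3},
  {"dx": -16, "dy": 7, "dz": -7, "wx": 0, "wy": 0, "wz": 0.05, "grip": 3},
  {"dx": -18, "dy": 9, "dz": -7, "wx": 0, "wy": 0, "wz": 0.05, "grip": 3},
  {"dx": -18, "dy": 9, "dz": -7, "wx": 0, "wy": 0, "wz": 0.05, "grip": 3},
])

```text
clock: 12.65
eef_pos: [0.4758, -0.1033, 0.1735]
tool_rot: [0.998, 0.059, -0.0, 0.0]
ft_force: [0.4, 0.1, 0.4]
grip_width: 0.0302
grasp_force: 0.0
```

```bash
python3 - <<'E'
from h import *
look('scene','scene13.png','red',(.637,.0188),.172,.107)
print('BLUE')
look('scene','scene14.png','blue',(.6675,-.148),.119,.13)
p,d=shot('top','top14.png')
for col in('red','blue'):
    for c in blobs(p,col,(215,115,335,215),20):
        e=cv2.fitEllipse(c); print(col,np.round(e[0],1),np.round(e[1],1),*[ray('top',e[0],z)[:2].round(4) for z in(.06,.107,.13)])
u=np.array([np.cos(.119),np.sin(.119)])
go((*(np.array([.5345,-.1638])-.065*u),.10),.119)
E
```

```text
d cm [ 13.54 -10.04   8.84] w [ 0.0009  0.0001 -0.0548] pos [ 0.4758 -0.1033  0.1735] F [0.4 0.1 0.4] t 12.65
scene [270. 225.] [22. 36.] [0.693  0.0082 0.107 ] finger->cart [0.2312 0.0718] ->pocket [-0.0533  0.0201]
  zmed 0.0893 slope [ 0.421 -0.037]
scene [271. 210.] [15. 23.] [0.6397 0.0182 0.107 ] finger->cart [0.1804 0.0908] ->pocket [-0.0026  0.0011]
  zmed 0.1078 slope [0.015 0.001]
BLUE
d cm [14.42  6.8   8.87] w [ 0.0003 -0.0013 -0.0004] pos [ 0.4775 -0.1022  0.1735] F [ 0.3 -0.1  0.1] t 12.7
scene [205. 237.] [27. 40.] [ 0.7401 -0.1453  0.13  ] finger->cart [ 0.2545 -0.0746] ->pocket [-0.0724  0.0059]
  zmed 0.0461 slope [0.06  0.019]
scene [197. 192.] [12. 25.] [ 0.5768 -0.1615  0.13  ] finger->cart [ 0.0905 -0.0713] ->pocket [0.0917 0.0026]
  zmed 0.1162 slope [ 0.06  -0.056]
scene [196. 182.] [13. 22.] [ 0.5352 -0.1636  0.13  ] finger->cart [ 0.0489 -0.0684] ->pocket [ 0.1333 -0.0003]
  zmed 0.1312 slope [ 0.01 -0.  ]
red [244.5 153.5] [26.5 27.5] [0.634  0.0191] [0.6214 0.0188] [0.6153 0.0186]
d cm [-1.76  6.9   7.32] w [ 0.0001 -0.0017  0.0025] pos [ 0.479  -0.1009  0.1732] F [-0.5  0.1 -0.6] t 12.8
```

Red is home: top 0.1078, level, at (0.6397, 0.0182). Blue is untouched at (0.535, -0.164), and the blue pocket is at (0.669, -0.148). I'll go behind blue and push low this time, with a 3 cm opening.

>>> arm_command([
  {"dx": -1, "dy": 3.5, "dz": 0, "wx": 0, "wy": 0, "wz": 0, "grip": 3},
  {"dx": -1.8, "dy": 7, "dz": 1, "wx": 0, "wy": 0, "wz": 0, "grip": 3},
  {"dx": -1.8, "dy": 7, "dz": 3, "wx": 0, "wy": 0, "wz": 0, "grip": 3},
  {"dx": -1.8, "dy": 7, "dz": 6, "wx": 0, "wy": 0, "wz": 0, "grip": 3},
  {"dx": -1.8, "dy": 7, "dz": 9, "wx": 0, "wy": 0, "wz": 0, "grip": 3},
  {"dx": -1.8, "dy": 7, "dz": 10.3, "wx": 0, "wy": 0, "wz": 0, "grip": 3},
  {"dx": -1.8, "dy": 7, "dz": 10.3, "wx": 0, "wy": 0, "wz": 0, "grip": 3},
  {"dx": -1.8, "dy": 7, "dz": 10.3, "wx": 0, "wy": 0, "wz": 0, "grip": 3},
])

```text
clock: 13.6
eef_pos: [0.4699, -0.172, 0.0698]
tool_rot: [0.998, 0.062, 0.0, -0.0]
ft_force: [0.8, -0.5, 1.0]
grip_width: 0.03
grasp_force: 0.0
```

```bash
python3 - <<'E'
from h import *
look('scene','scene15.png','blue',(.669,-.148),.117,.13)
E
```

```text
d cm [16.16  0.04 -1.52] w [-0.0001 -0.0001  0.0064] pos [ 0.4699 -0.172   0.0698] F [ 0.8 -0.5  1. ] t 13.6
scene [205. 237.] [27. 40.] [ 0.7401 -0.1453  0.13  ] finger->cart [ 0.2711 -0.0046] ->pocket [-0.0709  0.0056]
  zmed 0.0461 slope [0.056 0.022]
scene [197. 191.] [12. 25.] [ 0.5766 -0.1615  0.13  ] finger->cart [ 0.1068 -0.0016] ->pocket [0.0934 0.0026]
  zmed 0.1156 slope [ 0.076 -0.053]
scene [196. 182.] [13. 22.] [ 0.5351 -0.1637  0.13  ] finger->cart [0.0654 0.001 ] ->pocket [ 0.1348 -0.    ]
  zmed 0.1311 slope [0.012 0.002]
```

>>> arm_command([
  {"dx": 1, "dy": -0.1, "dz": 0, "wx": 0, "wy": 0, "wz": 0, "grip": 3},
  {"dx": 1.8, "dy": -0.1, "dz": 0, "wx": 0, "wy": 0, "wz": 0, "grip": 3},
  {"dx": 2.6, "dy": -0.1, "dz": 0, "wx": 0, "wy": 0, "wz": 0, "grip": 3},
  {"dx": 3.5, "dy": -0.1, "dz": 0, "wx": 0, "wy": 0, "wz": 0, "grip": 3},
  {"dx": 4.5, "dy": -0.1, "dz": 0, "wx": 0, "wy": 0, "wz": 0, "grip": 3},
  {"dx": 5.5, "dy": -0.1, "dz": 0, "wx": 0, "wy": 0, "wz": 0, "grip": 3},
  {"dx": 6.5, "dy": -0.1, "dz": 0, "wx": 0, "wy": 0, "wz": 0, "grip": 3},
  {"dx": 7.5, "dy": -0.1, "dz": 0, "wx": 0, "wy": 0, "wz": 0, "grip": 3},
  {"dx": 8.3, "dy": -0.1, "dz": 0, "wx": 0, "wy": 0, "wz": 0, "grip": 3},
  {"dx": 9, "dy": -0.1, "dz": 0, "wx": 0, "wy": 0, "wz": 0, "grip": 3},
])

```text
clock: 14.65
eef_pos: [0.5588, -0.1607, 0.0699]
tool_rot: [0.998, 0.061, -0.0, 0.0]
ft_force: [-5.0, -0.8, 5.5]
grip_width: 0.0302
grasp_force: 0.0
```

```bash
python3 - <<'E'
from h import *
look('scene','scene16.png','blue',(.669,-.148),.117,.13)
E
```

```text
d cm [ 7.2   0.06 -1.51] w [0.0001 0.     0.0049] pos [ 0.5588 -0.1607  0.0699] F [-5.  -0.8  5.5] t 14.65
scene [205. 237.] [26. 38.] [ 0.7392 -0.1454  0.13  ] finger->cart [ 0.1797 -0.0059] ->pocket [-0.07    0.0056]
  zmed 0.0608 slope [ 0.012 -0.005]
scene [201. 209.] [13. 26.] [ 0.6446 -0.1521  0.13  ] finger->cart [ 0.085  -0.0015] ->pocket [0.0247 0.0013]
  zmed 0.1156 slope [ 0.014 -0.047]
scene [200. 199.] [15. 24.] [ 0.6054 -0.1553  0.13  ] finger->cart [ 0.0456 -0.0001] ->pocket [ 0.0641 -0.0002]
  zmed 0.1312 slope [-0.001  0.013]
```

Blue is perfectly aligned, with 64 mm to go.

>>> arm_command([
  {"dx": 0.8, "dy": 0.0, "dz": 0, "wx": 0, "wy": 0, "wz": 0, "grip": 3},
  {"dx": 1.6, "dy": 0, "dz": 0, "wx": 0, "wy": 0, "wz": 0, "grip": 3},
  {"dx": 2.4, "dy": 0, "dz": 0, "wx": 0, "wy": 0, "wz": 0, "grip": 3},
  {"dx": 3.2, "dy": 0, "dz": 0, "wx": 0, "wy": 0, "wz": 0, "grip": 3},
  {"dx": 3.9, "dy": 0, "dz": 0, "wx": 0, "wy": 0, "wz": 0, "grip": 3},
  {"dx": 4.4, "dy": 0, "dz": 0, "wx": 0, "wy": 0, "wz": 0, "grip": 3},
  {"dx": 4.7, "dy": 0, "dz": 0, "wx": 0, "wy": 0, "wz": 0, "grip": 3},
  {"dx": 5.0, "dy": 0, "dz": 0, "wx": 0, "wy": 0, "wz": 0, "grip": 3},
  {"dx": 5.3, "dy": 0, "dz": 0, "wx": 0, "wy": 0, "wz": 0, "grip": 3},
  {"dx": 5.6, "dy": 0, "dz": 0, "wx": 0, "wy": 0, "wz": 0, "grip": 3},
])

```text
clock: 15.7
eef_pos: [0.6133, -0.1541, 0.07]
tool_rot: [0.998, 0.061, -0.0, 0.0]
ft_force: [-5.0, -0.6, 4.2]
grip_width: 0.0303
grasp_force: 2.1
```

```bash
python3 - <<'E'
from h import *
look('scene','scene17.png','blue',(.669,-.148),.117,.125)
E
```

```text
d cm [ 1.71  0.06 -1.5 ] w [0.     0.0009 0.0045] pos [ 0.6133 -0.1541  0.07  ] F [-5.  -0.6  4.2] t 15.7
scene [205. 237.] [27. 38.] [ 0.7341 -0.1456  0.125 ] finger->cart [ 0.1201 -0.0057] ->pocket [-0.0649  0.0052]
  zmed 0.0614 slope [ 0.009 -0.002]
scene [204. 224.] [15. 26.] [ 0.6911 -0.1475  0.125 ] finger->cart [ 0.0772 -0.0026] ->pocket [-0.022  0.002]
  zmed 0.1142 slope [ 0.065 -0.041]
scene [203. 213.] [17. 24.] [ 0.6555 -0.149   0.125 ] finger->cart [0.0416 0.0001] ->pocket [ 0.0135 -0.0006]
  zmed 0.1304 slope [-0.019  0.001]
```

>>> arm_command([
  {"dx": 0.2, "dy": 0.03, "dz": 0, "wx": 0, "wy": 0, "wz": 0, "grip": 3},
  {"dx": 0.4, "dy": 0.03, "dz": 0, "wx": 0, "wy": 0, "wz": 0, "grip": 3},
  {"dx": 0.6, "dy": 0.03, "dz": 0, "wx": 0, "wy": 0, "wz": 0, "grip": 3},
])

```text
clock: 16.05
eef_pos: [0.6192, -0.1533, 0.069]
tool_rot: [0.998, 0.061, -0.001, -0.0]
ft_force: [-2.2, -0.5, -1.3]
grip_width: 0.0304
grasp_force: 0.9
```

```bash
python3 - <<'E'
from h import *
look('scene','scene18.png','blue',(.669,-.148),.117,.125)
E
```

```text
d cm [ 1.1   0.06 -1.6 ] w [-0.0006  0.0015  0.0048] pos [ 0.6192 -0.1533  0.069 ] F [-2.2 -0.5 -1.3] t 16.05
scene [205. 239.] [24. 40.] [ 0.742 -0.145  0.125] finger->cart [ 0.1226 -0.0062] ->pocket [-0.0728  0.0056]
  zmed 0.062 slope [0.475 0.004]
scene [204. 223.] [22. 25.] [ 0.689  -0.1467  0.125 ] finger->cart [ 0.0697 -0.0016] ->pocket [-0.02   0.001]
  zmed 0.1223 slope [-0.362 -0.026]
```

It tipped about 0.35 rad. Same recipe as red: back off to settle it, lower, nudge.

>>> arm_command([
  {"dx": -0.5, "dy": 0, "dz": 0, "wx": 0, "wy": 0, "wz": 0, "grip": 2},
  {"dx": -1, "dy": 0, "dz": 0.5, "wx": 0, "wy": 0, "wz": 0, "grip": 2},
  {"dx": -1, "dy": 0, "dz": 0.5, "wx": 0, "wy": 0, "wz": 0, "grip": 2},
  {"dx": -1, "dy": 0, "dz": 0.5, "wx": 0, "wy": 0, "wz": 0, "grip": 2},
])

```text
clock: 16.5
eef_pos: [0.6095, -0.1547, 0.0647]
tool_rot: [0.998, 0.061, 0.0, -0.0]
ft_force: [0.5, 0.5, -0.1]
grip_width: 0.0202
grasp_force: 0.0
```

```bash
python3 - <<'E'
from h import *
look('scene','scene19.png','blue',(.669,-.148),.117,.122)
E
```

```text
d cm [ 2.09  0.03 -2.03] w [-0.0001 -0.0001  0.0046] pos [ 0.6095 -0.1547  0.0647] F [ 0.5  0.5 -0.1] t 16.5
scene [205. 239.] [25. 40.] [ 0.7374 -0.1453  0.122 ] finger->cart [ 0.1278 -0.0055] ->pocket [-0.0682  0.0053]
  zmed 0.0628 slope [ 0.498 -0.02 ]
scene [204. 222.] [21. 25.] [ 0.6811 -0.1459  0.122 ] finger->cart [0.0719 0.0005] ->pocket [-0.0123 -0.0007]
  zmed 0.1212 slope [-0.255 -0.033]
```

>>> arm_command([
  {"dx": 0.4, "dy": 0, "dz": 0, "wx": 0, "wy": 0, "wz": 0, "grip": 2},
  {"dx": 0.8, "dy": 0, "dz": 0, "wx": 0, "wy": 0, "wz": 0, "grip": 2},
  {"dx": 1.0, "dy": 0, "dz": 0, "wx": 0, "wy": 0, "wz": 0, "grip": 2},
  {"dx": 1.2, "dy": 0, "dz": 0, "wx": 0, "wy": 0, "wz": 0, "grip": 2},
  {"dx": 1.2, "dy": 0, "dz": 0, "wx": 0, "wy": 0, "wz": 0, "grip": 2},
])

```text
clock: 17.05
eef_pos: [0.6215, -0.1532, 0.0645]
tool_rot: [0.998, 0.061, -0.0, -0.0]
ft_force: [-1.8, 0.1, -0.7]
grip_width: 0.02
grasp_force: 0.0
```

```bash
python3 - <<'E'
from h import *
look('scene','scene20.png','blue',(.669,-.148),.117,.12)
E
```

```text
d cm [ 0.87  0.05 -2.05] w [-0.0002  0.0008  0.0049] pos [ 0.6215 -0.1532  0.0645] F [-1.8  0.1 -0.7] t 17.05
scene [205. 239.] [23. 42.] [ 0.736  -0.1454  0.12  ] finger->cart [ 0.1147 -0.0056] ->pocket [-0.0669  0.0052]
  zmed 0.0718 slope [0.404 0.006]
scene [204. 221.] [16. 25.] [ 0.6764 -0.1471  0.12  ] finger->cart [ 0.0552 -0.0004] ->pocket [-0.0074 -0.    ]
  zmed 0.115 slope [0.002 0.002]
```

Blue dropped: level, top at 0.115. Back off, raise, close, go over the centre.

>>> arm_command([
  {"dx": -0.6, "dy": 0, "dz": 0, "wx": 0, "wy": 0, "wz": 0, "grip": 2},
  {"dx": -1, "dy": 0, "dz": -3, "wx": 0, "wy": 0, "wz": 0, "grip": 2},
  {"dx": -1, "dy": 0, "dz": -6, "wx": 0, "wy": 0, "wz": 0, "grip": 2},
  {"dx": 0, "dy": 0, "dz": -7.5, "wx": 0, "wy": 0, "wz": 0, "grip": 0},
  {"dx": 3, "dy": 0, "dz": -7.5, "wx": 0, "wy": 0, "wz": 0, "grip": 0},
  {"dx": 4.8, "dy": 0, "dz": -7.5, "wx": 0, "wy": 0, "wz": 0, "grip": 0},
  {"dx": 4.8, "dy": 0, "dz": -7.5, "wx": 0, "wy": 0, "wz": 0, "grip": 0},
  {"dx": 4.8, "dy": 0, "dz": -7.5, "wx": 0, "wy": 0, "wz": 0, "grip": 0},
])

```text
clock: 17.9
eef_pos: [0.6689, -0.1474, 0.1395]
tool_rot: [0.998, 0.061, -0.0, -0.0]
ft_force: [-0.3, -0.0, -0.4]
grip_width: 0.0
grasp_force: 0.0
```

```bash
python3 - <<'E'
from h import *
look('scene','scene21.png','blue',(.669,-.148),.117,.115)
go((.670,-.148,.115),.117)
E
```

```text
d cm [-3.89  0.05  5.45] w [-0.0001  0.0006  0.005 ] pos [ 0.6689 -0.1474  0.1395] F [-0.3 -0.  -0.4] t 17.9
scene [205. 239.] [23. 42.] [ 0.731  -0.1456  0.115 ] finger->cart [ 0.0623 -0.0054] ->pocket [-0.0618  0.0048]
  zmed 0.0719 slope [0.394 0.005]
scene [204. 221.] [15. 25.] [ 0.6724 -0.1471  0.115 ] finger->cart [ 0.0039 -0.0001] ->pocket [-0.0035 -0.0005]
  zmed 0.1151 slope [ 0.003 -0.006]
d cm [0.15 0.07 2.45] w [-0.0003  0.0009  0.0047] pos [ 0.6685 -0.1475  0.1395] F [-0.3  0.1 -0.3] t 17.95
```

>>> arm_command([
  {"dx": 0.3, "dy": 0, "dz": 1.2, "wx": 0, "wy": 0, "wz": 0, "grip": 0},
  {"dx": 0.3, "dy": 0, "dz": 2.0, "wx": 0, "wy": 0, "wz": 0, "grip": 0},
  {"dx": 0.3, "dy": 0, "dz": 2.3, "wx": 0, "wy": 0, "wz": 0, "grip": 0},
  {"dx": 0.3, "dy": 0, "dz": 2.5, "wx": 0, "wy": 0, "wz": 0, "grip": 0},
  {"dx": 0.3, "dy": 0, "dz": 2.7, "wx": 0, "wy": 0, "wz": 0, "grip": 0},
  {"dx": 0.3, "dy": 0, "dz": 2.8, "wx": 0, "wy": 0, "wz": 0, "grip": 0},
  {"dx": 0.3, "dy": 0, "dz": 2.9, "wx": 0, "wy": 0, "wz": 0, "grip": 0},
  {"dx": 0.3, "dy": 0, "dz": 3.0, "wx": 0, "wy": 0, "wz": 0, "grip": 0},
  {"dx": 0.3, "dy": 0, "dz": 3.1, "wx": 0, "wy": 0, "wz": 0, "grip": 0},
  {"dx": 0.3, "dy": 0, "dz": 3.2, "wx": 0, "wy": 0, "wz": 0, "grip": 0},
])

```text
clock: 18.95
eef_pos: [0.6716, -0.1471, 0.1093]
tool_rot: [0.998, 0.061, -0.0, 0.0]
ft_force: [-3.9, 0.8, 6.4]
grip_width: 0.0001
grasp_force: 3.2
```

>>> arm_command([
  {"dx": 0, "dy": 0, "dz": 0.1, "wx": 0, "wy": 0, "wz": 0, "grip": 0},
  {"dx": 0, "dy": 0, "dz": 0.2, "wx": 0, "wy": 0, "wz": 0, "grip": 0},
  {"dx": 0, "dy": 0, "dz": 0.3, "wx": 0, "wy": 0, "wz": 0, "grip": 0},
  {"dx": 0, "dy": 0, "dz": 0.3, "wx": 0, "wy": 0, "wz": 0, "grip": 0},
])

```text
clock: 19.35
eef_pos: [0.6715, -0.1471, 0.106]
tool_rot: [0.998, 0.061, -0.0, 0.0]
ft_force: [-3.0, -0.0, 5.8]
grip_width: 0.0003
grasp_force: 2.6
```

>>> arm_command([
  {"dx": 0, "dy": 0, "dz": 0.1, "wx": 0, "wy": 0, "wz": 0, "grip": 0},
  {"dx": 0, "dy": 0, "dz": 0.2, "wx": 0, "wy": 0, "wz": 0, "grip": 0},
  {"dx": 0, "dy": 0, "dz": 0.25, "wx": 0, "wy": 0, "wz": 0, "grip": 0},
  {"dx": 0, "dy": 0, "dz": 0.3, "wx": 0, "wy": 0, "wz": 0, "grip": 0},
])

```text
clock: 19.75
eef_pos: [0.6717, -0.1471, 0.1045]
tool_rot: [0.998, 0.061, 0.0, 0.0]
ft_force: [-6.0, 0.8, 12.2]
grip_width: 0.0001
grasp_force: 6.1
```

>>> arm_command([
  {"dx": 0, "dy": 0, "dz": 0.1, "wx": 0, "wy": 0, "wz": 0, "grip": 0},
  {"dx": 0, "dy": 0, "dz": 0.15, "wx": 0, "wy": 0, "wz": 0, "grip": 0},
  {"dx": 0, "dy": 0, "dz": 0.15, "wx": 0, "wy": 0, "wz": 0, "grip": 0},
])

```text
clock: 20.05
eef_pos: [0.6719, -0.1471, 0.1045]
tool_rot: [0.998, 0.061, 0.001, 0.0]
ft_force: [-8.1, 1.2, 15.5]
grip_width: 0.0002
grasp_force: 7.6
```

Blue is stopped hard at 0.1045 with force rising. Retreat and check.

>>> arm_command([
  {"dx": 0, "dy": 0, "dz": -2, "wx": 0, "wy": 0, "wz": 0, "grip": 0},
  {"dx": 0, "dy": 0, "dz": -5, "wx": 0, "wy": 0, "wz": 0, "grip": 0},
  {"dx": -4, "dy": 0, "dz": -8, "wx": 0, "wy": 0, "wz": 0, "grip": 0},
  {"dx": -8, "dy": 0, "dz": -10, "wx": 0, "wy": 0, "wz": 0, "grip": 0},
  {"dx": -12, "dy": 0, "dz": -10, "wx": 0, "wy": 0, "wz": 0, "grip": 0},
  {"dx": -16, "dy": 0, "dz": -10, "wx": 0, "wy": 0, "wz": 0, "grip": 0},
  {"dx": -16, "dy": 0, "dz": -10, "wx": 0, "wy": 0, "wz": 0, "grip": 0},
  {"dx": -16, "dy": 0, "dz": -10, "wx": 0, "wy": 0, "wz": 0, "grip": 0},
])

```text
clock: 20.85
eef_pos: [0.513, -0.1668, 0.2011]
tool_rot: [0.998, 0.06, 0.001, 0.0]
ft_force: [0.7, 0.6, -0.2]
grip_width: 0.0002
grasp_force: 0.0
```

```bash
python3 - <<'E'
from h import *
look('scene','scene22.png','blue',(.670,-.148),.117,.105)
look('scene','scene23.png','red',(.6395,.0185),.172,.107)
E
```

```text
d cm [1.190e+01 1.000e-02 1.162e+01] w [ 0.0005 -0.0015  0.0038] pos [ 0.513  -0.1668  0.2011] F [ 0.7  0.6 -0.2] t 20.85
scene [205. 240.] [22. 42.] [ 0.7233 -0.1459  0.105 ] finger->cart [ 0.2102 -0.0036] ->pocket [-0.0532  0.0041]
  zmed 0.0669 slope [0.293 0.001]
scene [204. 224.] [17. 24.] [ 0.67   -0.1476  0.105 ] finger->cart [0.1569 0.0009] ->pocket [-0.     -0.0004]
  zmed 0.1053 slope [0.01  0.008]
d cm [ 10.76 -16.69  11.62] w [ 0.001  -0.0023 -0.0505] pos [ 0.5142 -0.1668  0.2011] F [ 0.3 -1.   0.3] t 20.9
scene [270. 225.] [22. 36.] [0.6929 0.0081 0.107 ] finger->cart [0.2055 0.1418] ->pocket [-0.0509  0.0193]
  zmed 0.0894 slope [ 0.421 -0.037]
scene [271. 210.] [15. 23.] [0.6397 0.0183 0.107 ] finger->cart [0.1548 0.1609] ->pocket [-0.0002  0.0002]
  zmed 0.1077 slope [-0.001 -0.003]
```

View pics/scene23.png

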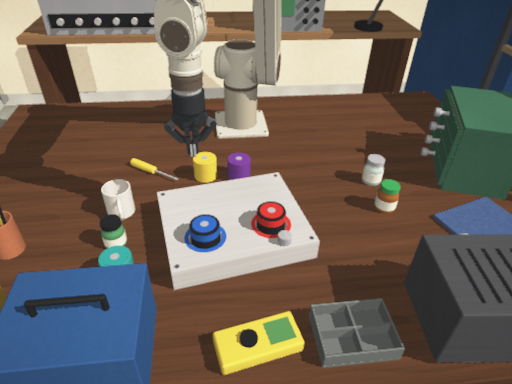

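Both cartridges stand upright and home in their rings, red at (271,210) and blue at (204,224). The tin (285,238), jars, mug and screwdriver are where they were, and the arm is clear.

```bash
python3 -c "
from h import *
print(job.job_done())"
```

```text
the job is handed in; nothing more can be done
None
```

I slid both cartridges into the pockets of their own colour, red first and then blue, pressed each about 10 mm down until it stopped hard, and handed the job in at about 21 s; the hand-in returned no verdict.

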